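# Slide the bead crate into its bench dock and shut the bar

## Robot

A 6-joint arm with a two-finger parallel gripper is mounted at the origin on a cart in front of the work surface, level with it; the furniture and walls round the work are solid. World frame = base frame: x ahead of the robot, y to its left, z up, the work surface at z = 0. Lengths are in m, angles in rad, forces in N, time in s.
With the tool pointing down it reaches from about 0.3 to 0.775 m from the base axis. Payload 14.6 kg.
Tool frame: the origin (TCP) lies between the finger pads; the fingertips stand 8 mm ahead of it and the grasp point (between the pads) lies 11 mm behind it; z points along the fingers, y is the direction in which the jaws open and shut (so a half turn about z gives the same grasp; the last joint's range is limited). The gripper opens to 85 mm and grips with 20 to 120 N. Pads are 22 mm wide; open, the fingers measure 114 mm over their backs; the gripper's body (76 mm by 85 mm) begins 54 mm behind the grasp point. The pads swing forward as they close: fully open they stand 13 mm farther back than shut.
Start: joints at [1.194, 0.3, 1.521, -0, 1.321, -0.067], TCP at [0.168, 0.524, 0.239] pointing down, gripper open.
Joint ranges: [-3.03, 3.03], [-0.79, 2.21], [0.23, 2.52], [-1.04, 4.18], [0, 3.07], [-2.55, 2.55]. Speed limits (rad/s): [2.22, 2.22, 2.57, 3.14, 3.14, 3.14].

## Interface

Orientations are given as a unit quaternion [w, x, y, z].
In Python, from bench import ctrl gives the robot as it stands.
- The arm moves only by the tool play_rows, never from a script. Its argument "plan" is a list of rows, each a list of 5 numbers: the closure in counts, from 0 (fully open) to 255 (shut), then the shift along the tool's x, y, z in mm, then the turn about the tool's z in degrees. In form: [[gripper, tx, ty, tz, roll], ...]. A call has 1 to 20 rows; each row shifts and turns the pose as measured when the row begins, along the tool's axes as they then stand; what a row does not reach is not made up. A row lasts 1/10 s, in which the tool goes at most 50 mm and 8.59 degrees, less where a joint would pass 70% of its speed; a pose out of reach is approached as far as the arm can. A call is refused whole if a number of a shift passes 50 or a number of a turn 8.59, either way. A call with a gripper value outside its range is refused whole. The fingers move at their own pace and stop on an object; the grip force is fixed at half the most. Time passes only in rows, so rows that do not move let the fingers close. It gives the time, the measured TCP pose, the force and the opening at its end, in the units of the state.
- ctrl.sense(): the state, without advancing time (a new reading comes with each control period).
- ctrl.get_image(name): name is "scene" or "top" or "wrist"; returns the picture (420x560x3 uint8, red, green, blue); there is no depth.
- ctrl.get_calibration(name): a dict with "fx", "fy", "cx", "cy" (pixels), "D" ([k1, k2, p1, p2, k3] as OpenCV has them; the pictures are not rectified), "origin" and "orientation" of the camera in the world; the wrist camera has in their place "hand_eye" (4x4, takes a point from camera to tool coordinates, whose origin is the TCP and whose axes are the flange's). Camera axes: x right, y down, z forward; pixel columns grow to the right and rows downward; lengths in m; the calibration is good to about 2 mm. A picture is of the moment at which its call begins: read the wrist's pose just before it. get_calibration takes no time and is no camera call.
- ctrl.sign_off(): hands the job in, once; it reports no verdict.
Trained networks look in the newest picture that a camera, given by its name, has taken for a name from the list of things; names that differ only in an ending like _2 or _b are one class to them, and where a whole thing is asked for, a point or a joint stands for the part that bears it (a point fixed in the world has none). Each returns a list of dicts, best first, with "p" (0 to 1); they miss things now and then, are a little off and sometimes report something else, mostly with a low value. They report only what shows in the picture. A call takes as long as a camera call.
- ctrl.outline_of(label, camera): "region" (420x560 bool, what is visible of it).
- ctrl.tip_of(label, camera): "position" ([x, y, z] in m, in world coordinates, good to about 4 mm: a listed point, or the origin of a listed thing).
The state is a dict: "clock": time; "joint_pos": joint angles; "qvel": joint speeds; "joint_efforts": joint torques, N m; "ee_pos": TCP position; "eef_rot": TCP orientation; "wrist_force": force on the tool from outside, world axes, zero at the start; "ft_torque": the same for the moment, N m; "grip_width": finger opening in m.
Only numpy, scipy, OpenCV 4.12 (cv2) and the standard library are available. Lean on these libraries where they do the work, as an engineer would, in place of code of your own. Each camera call takes 0.05 s, during which the arm holds its last target.

## Task

Park the tall slatted crate of bead boxes in its dock: push it low down, near its foot, so that it slides along the table instead of tipping over, in between the two wooden rails until it stands fully home against the back stop. Then push the steel swing bar shut behind it with a fingertip, all the way against its keeper. Only push: lift or carry nothing, and leave the loose things standing round about where they are.

Things in the scene. Friction and masses are not known exactly. Their poses are not given: they have to be found in the camera images.
- crate: Tall open wooden crate with slatted sides, full of card bead boxes (fixed in it), about 1.6 kg. 100 mm deep (its x), 150 wide (its y), slats up to 138, box tops 145 mm high. Origin: centre of its underside. Its +x side leads into the dock; push on the opposite 150 mm wide side. Pushed up to about 60 mm above the table it slides; pushed on the upper slats it tips over its leading edge.
- crate_push (a point): Middle of the crate's rear foot: on the outer face of its solid bottom slat (0 to 50 mm high) at crate x = -50, y = 0, 25 mm above the table.
- dock: Fixed dock: two wooden rails 22 mm high and a wooden back stop 60 mm high with rubber buffers. Origin: on the table where the crate's origin lies when the crate is home, touching the buffers. The crate goes in along the dock's +x, its +x along the dock's +x. Channel y = -79 to 79 mm; rails 18 thick, x = -62 to 68 mm, flaring outwards to y = +/-127 at x = -108; buffer faces at x = 50.
- bar (a joint): Angle of the steel swing bar, rad. 0: shut, across the mouth along the dock's -y from its hinge, against the keeper on the other rail; grows as it opens outwards; at angle a it points along (-sin a, -cos a) in the dock's x, y; at most 2.35. Stiff (0.1 Nm), stays where it is left. Shut, its inner face is 4 mm behind a crate that is home: it cannot shut on one that is not.
- bar_hinge (a point): Hinge axis of the bar, on the rail at the dock's +y side: at dock x = -59, y = +88 mm, 36 mm above the table (middle of the bar's height). The hinge pin's head ends 51 mm above the table.
- bar_tip (a point): Centre of the bar's round free end, 190 mm from the hinge. The bar is a flat steel bar 10 mm thick, 16 mm high (28 to 44 mm above the table, it passes over the rails); its end has a radius of 8 mm.
- glue_bottle: Loose small squeeze bottle with nozzle, 33 mm wide, 102 mm high; origin at the centre of its underside. Leave it alone.
- spool: Loose thread spool standing upright, 36 mm wide, 44 mm high; origin at the centre of its underside. Leave it alone.
- charm_box: Loose black open box of charms, 68 x 76 mm, 54 mm high; origin at the centre of its underside. Leave it alone.

How it is judged:
On the way, in this order (a step that is already met when the one before it is completed fails the run):
1. the crate stands fully home in the dock, upright (x of crate in the frame of dock between -0.006 and 0.006 m and y of crate in the frame of dock between -0.008 and 0.008 m and angle between crate's own z axis and vertical below 0.04 rad), for 0.2 s.
2. the bar is shut behind it (value of joint bar below 0.06 rad), for 0.2 s.
At the end, for the whole second after the job is handed in: The crate stands upright (within 0.03 rad) and at rest in the dock, within 6 mm of fully home and 8 mm sideways, square to it within 0.1 rad; the bar is shut to within 0.06 rad; bottle, spool and charm box stand upright (x of crate in the frame of dock between -0.006 and 0.006 m and y of crate in the frame of dock between -0.008 and 0.008 m and angle between the x axis of crate and the x axis of dock, either way round below 0.1 rad and angle between crate's own z axis and vertical below 0.03 rad and linear speed of crate below 0.02 m/s and value of joint bar below 0.06 rad and angle between each of glue_bottle, spool, charm_box's own z axis and vertical below 0.1 rad); the robot touches nothing.
It fails at once if the crate tips (more than 0.12 rad) (angle between crate's own z axis and vertical above 0.12 rad).
It fails at once if the crate is lifted or carried (more than 10 mm) (height (world z) of crate above 0.01 m).
It fails at once if the glue bottle is moved by more than 25 mm (distance of glue_bottle from where it was at the start of the episode above 0.025 m).
It fails at once if the spool is moved by more than 25 mm (distance of spool from where it was at the start of the episode above 0.025 m).
It fails at once if the charm box is moved by more than 25 mm (distance of charm_box from where it was at the start of the episode above 0.025 m).
It also fails if it takes over 59 s, if anything falls off the work surface, if the arm or the gripper's body presses on something with over 40 N, if the wrist force passes 120 N, or if a joint passes its speed limit or range.

## Working session

There is one attempt and no reset: what is moved stays moved. The work goes in short steps, Python scripts to look and compute and a tool call to move; the robot and the scene stay as the last step left them, time stands still between calls to the robot, and variables do not carry over. Pictures are saved under pics/ and viewed, and the job is handed in when it is done.

Besides the shell and the picture viewer there is one more tool, called after "Call:" as name([rows], argument=value, ...), one row to a line, values as JSON. play_rows: Moves the arm, as the interface text tells. Its arguments: {"type":"object","properties":{"plan":{"type":"array","items":{"type":"array","items":{"type":"number"}}}},"required":["plan"]}

```bash
mkdir -p pics; ls; python3 - <<'E'
from bench import ctrl
import cv2,numpy as np
s=ctrl.sense()
for k,v in s.items(): print(k,np.round(v,3))
for c in ("scene","top"):
    cv2.imwrite(f"pics/{c}0.png",ctrl.get_image(c)[:,:,::-1])
    for l in ["crate","crate_push","dock","bar_hinge","bar_tip","glue_bottle","spool","charm_box"]:
        try:
            r=ctrl.tip_of(l,c); print(c,l,[(np.round(d["position"],3),round(d["p"],2)) for d in r[:2]])
        except Exception as e: print(l,e)
    print({k:np.round(v,3) for k,v in ctrl.get_calibration(c).items()})
E
```

```text
pics
clock 0.0
joint_pos [ 1.194  0.301  1.522  0.     1.321 -0.067]
qvel [ 0.001 -0.001  0.002 -0.001  0.    -0.   ]
joint_efforts [-2.000e-03 -5.435e+01 -3.618e+01 -0.000e+00  4.000e-03  0.000e+00]
ee_pos [0.168 0.524 0.239]
eef_rot [-0.     0.154  0.988 -0.001]
wrist_force [ 0.286 -0.081  0.14 ]
ft_torque [0.002 0.013 0.008]
grip_width 0.086
scene crate [(array([0.583, 0.167, 0.002]), 0.72)]
scene crate_push []
scene dock [(array([0.588, 0.347, 0.004]), 0.75)]
scene bar_hinge [(array([0.497, 0.29 , 0.039]), 0.75)]
scene bar_tip [(array([0.432, 0.108, 0.037]), 0.93)]
scene glue_bottle [(array([ 0.514,  0.462, -0.004]), 0.65)]
scene spool [(array([ 0.424,  0.359, -0.003]), 0.71), (array([0.732, 0.203, 0.001]), 0.69)]
scene charm_box [(array([ 0.426,  0.356, -0.005]), 0.69)]
{'fx': np.float64(379.136), 'fy': np.float64(379.136), 'cx': np.float64(276.084), 'cy': np.float64(208.184), 'D': array([-0.086,  0.   ,  0.   ,  0.   ,  0.   ]), 'origin': array([0.281, 0.863, 0.616]), 'orientation': array([ 0.096, -0.199,  0.882, -0.415])}
top crate [(array([0.582, 0.16 , 0.   ]), 0.77), (array([0.5  , 0.287, 0.032]), 0.45)]
top crate_push [(array([0.584, 0.114, 0.022]), 0.73)]
top dock []
top bar_hinge [(array([0.495, 0.286, 0.032]), 0.98)]
top bar_tip [(array([0.44 , 0.112, 0.035]), 0.7)]
top glue_bottle [(array([0.513, 0.46 , 0.003]), 0.58)]
top spool [(array([0.733, 0.198, 0.002]), 0.63)]
top charm_box [(array([0.429, 0.354, 0.004]), 0.7)]
{'fx': np.float64(545.968), 'fy': np.float64(545.968), 'cx': np.float64(286.322), 'cy': np.float64(213.756), 'D': array([-0.043,  0.   ,  0.   ,  0.   ,  0.   ]), 'origin': array([0.529, 0.27 , 1.019]), 'orientation': array([-0.023,  0.711, -0.703,  0.008])}
```

View pics/scene0.png

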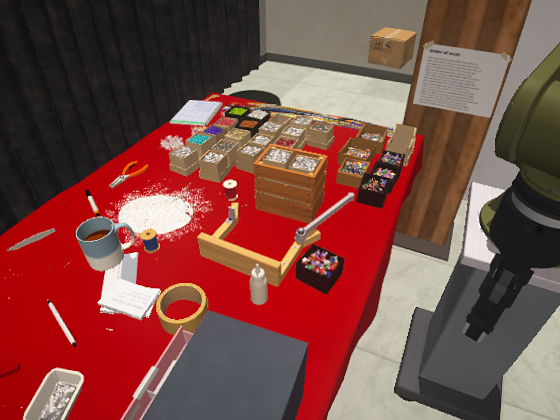

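View pics/top0.png

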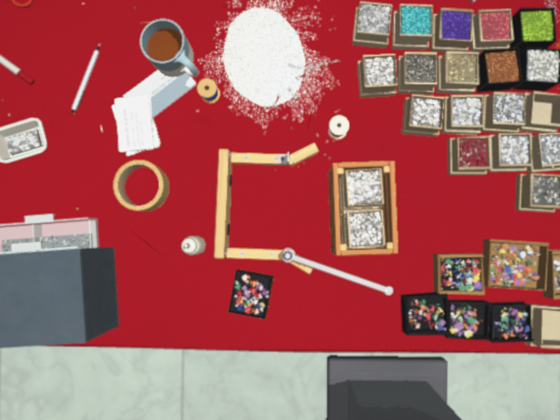

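The scene view shows the dock with the crate standing in front of its mouth and the bar open. In the top view the crate is at about (333–397, 162–254). The dock's back stop is at (217–230, 150–258), the hinge at (288, 256) and the bar tip at (389, 291). Next I'll zoom in and fit the poses.

```bash
cat > h.py <<'E'
from bench import ctrl
import cv2,numpy as np
from scipy.spatial.transform import Rotation as R
def cam(c):
    k=ctrl.get_calibration(c);q=k["orientation"];Rm=R.from_quat([q[1],q[2],q[3],q[0]]).as_matrix()
    K=np.array([[k["fx"],0,k["cx"]],[0,k["fy"],k["cy"]],[0,0,1]]);return K,np.array(k["D"]),Rm,np.array(k["origin"])
def proj(c,P):
    K,D,Rm,o=cam(c);P=np.atleast_2d(P).astype(float)
    rv,_=cv2.Rodrigues(Rm.T);return cv2.projectPoints(P,rv,-Rm.T@o,K,D)[0][:,0]
def back(c,uv,z):
    K,D,Rm,o=cam(c);u=cv2.undistortPoints(np.array(uv,float).reshape(-1,1,2),K,D)[:,0]
    d=np.c_[u,np.ones(len(u))]@Rm.T;return o+d*((z-o[2])/d[:,2])[:,None]
def pose2(xy,yaw,pts):
    c,s=np.cos(yaw),np.sin(yaw);pts=np.atleast_2d(pts).astype(float)
    return np.c_[xy[0]+c*pts[:,0]-s*pts[:,1],xy[1]+s*pts[:,0]+c*pts[:,1],pts[:,2]]
def st():
    s=ctrl.sense();q=s["eef_rot"];m=R.from_quat([q[1],q[2],q[3],q[0]]).as_matrix()
    print("t",round(s["clock"],2),"pos",np.round(s["ee_pos"],4),"tool x",np.round(m[:,0],3),"y",np.round(m[:,1],3),"F",np.round(s["wrist_force"],1),"w",round(float(s["grip_width"]),3))
    return s,m
E
python3 - <<'E'
from h import *
im=cv2.imread("pics/top0.png")
cv2.imwrite("pics/z1.png",cv2.resize(im[140:310,205:405],None,fx=4,fy=3.5*4/3.5,interpolation=cv2.INTER_CUBIC)[:600*2])
cv2.imwrite("pics/z1.png",cv2.resize(im[145:295,210:405],None,fx=4,fy=4,interpolation=cv2.INTER_CUBIC))
im=cv2.imread("pics/scene0.png")
cv2.imwrite("pics/z2.png",cv2.resize(im[300:400,420:560] if 0 else im[130:300,190:390],None,fx=3.5,fy=3.5,interpolation=cv2.INTER_CUBIC))
E
```

```text
(no output)
```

View pics/z1.png

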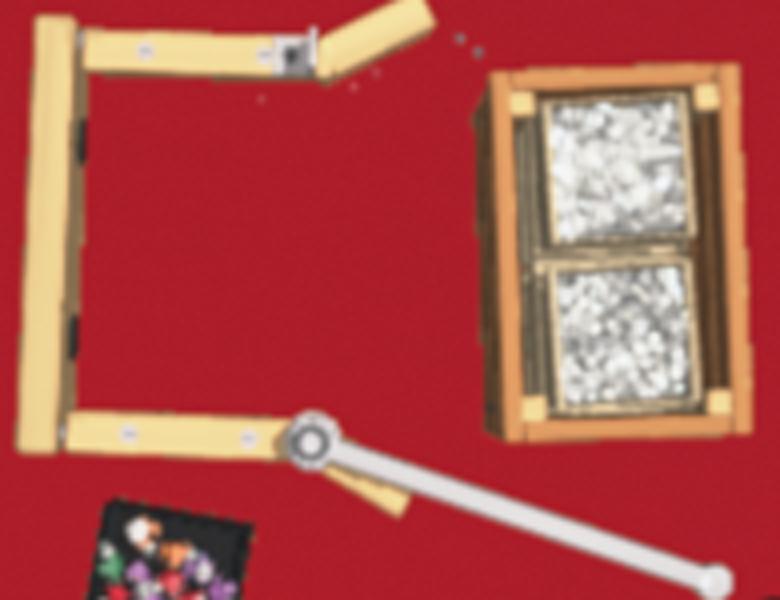

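```bash
python3 - <<'E'
from h import *
from scipy.optimize import least_squares
f=lambda L:np.array(L)/4+[210,145]-0.375
cu=f([(490,74),(738,64),(752,432),(506,440)])
# crate +x -> world +y (image left); +y -> world -x (image down)
cp=np.array([(.05,-.075,.138),(-.05,-.075,.138),(-.05,.075,.138),(.05,.075,.138)])
r=least_squares(lambda p:(proj("top",pose2(p[:2],p[2],cp))-cu).ravel(),[.58,.165,1.57]);print("crate",r.x.round(4),np.degrees(r.x[2]),r.fun.round(1))
# dock: rail inner edges 
a=back("top",f([(88,70),(270,76)]),.022);b=back("top",f([(72,411),(270,419)]),.022)
print(a.round(4),b.round(4))
for L in(a,b):
    d=L[0]-L[1];print("yaw",np.degrees(np.arctan2(d[1],d[0])))
bs=back("top",f([(76,18),(57,452),(37,15),(17,452)]),.06);d=bs[0]-bs[1];print(bs.round(4),"yaw",np.degrees(np.arctan2(d[1],d[0]))+90, np.linalg.norm(d))
h=back("top",f([(311,442)]),.051)[0];t=back("top",f([(716,581)]),.044)[0];print("hinge",h.round(4),"tip",t.round(4),np.linalg.norm((h-t)[:2]))
def res(p):
    # inverse transform
    c,s=np.cos(p[2]),np.sin(p[2]);g=lambda P:(np.atleast_2d(P)[:,:2]-p[:2])@np.array([[c,-s],[s,c]])
    return np.r_[g(a)[:,1]+.079,g(b)[:,1]-.079,(g(h)-[-.059,.088]).ravel()]
r=least_squares(res,[.588,.347,1.57]);print("dock",r.x.round(4),np.degrees(r.x[2]),r.fun.round(4))
E
```

```text
crate [0.5793 0.1623 1.6179] 92.6981110700446 [ 0.1 -0.6 -0.2 -0.4  0.4  0.4 -0.3  0.6]
[[0.667  0.3937 0.022 ]
 [0.665  0.3098 0.022 ]] [[0.5102 0.3984 0.022 ]
 [0.5078 0.3077 0.022 ]]
yaw 88.62627504959964
yaw 88.45580300440822
[[0.6849 0.3947 0.06  ]
 [0.4928 0.3998 0.06  ]
 [0.6861 0.4121 0.06  ]
 [0.4926 0.4174 0.06  ]] yaw 88.49956974153159 0.19215828583920097
hinge [0.4985 0.2883 0.051 ] tip [0.4389 0.108  0.044 ] 0.18989182401207322
dock [0.5874 0.3453 1.5483] 88.71277959924458 [ 0.0005  0.0006 -0.0006 -0.0002  0.     -0.0003]
```

View pics/z2.png

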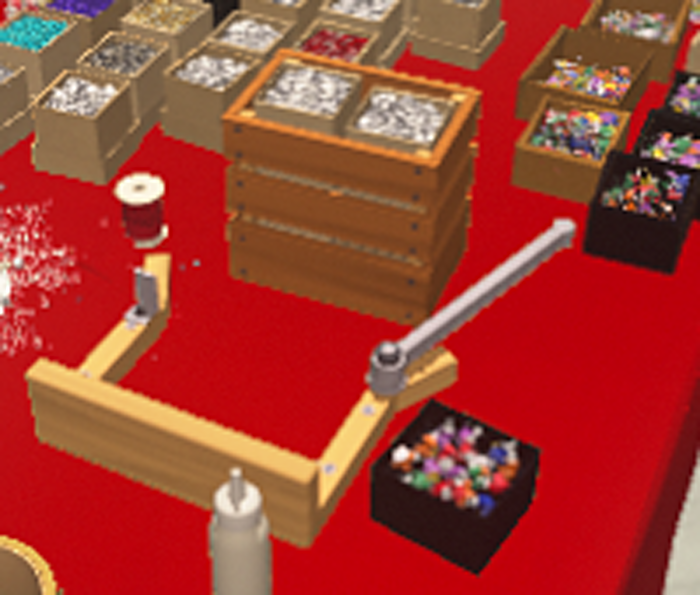

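Call:
play_rows([
  [0,0,0,0,-8.1],
  [0,0,0,0,-8.1],
  [0,-30,-36,0,0],
  [0,-30,-36,0,0],
  [0,-30,-36,0,0],
  [0,-30,-36,0,0],
  [0,-30,-36,0,0],
  [0,-30,-36,0,0],
  [0,-30,-36,0,0],
  [0,-30,-36,0,0],
  [0,-30,-36,0,0],
  [0,-30,-36,0,0],
  [0,-30,-36,0,0],
  [0,-30,-36,0,0],
  [0,-30,-36,0,0],
  [0,0,0,0,0],
])

```text
clock: 2.5
ee_pos: [0.5639, 0.0305, 0.2399]
eef_rot: [0.002, 0.006, 1.0, 0.001]
wrist_force: [-0.7, 0.8, 0.3]
grip_width: 0.0855
```

```bash
python3 - <<'E'
from h import *
st();cv2.imwrite("pics/s1.png",ctrl.get_image("scene")[:,:,::-1]);cv2.imwrite("pics/w1.png",ctrl.get_image("wrist")[:,:,::-1])
E
```

```text
t 2.5 pos [0.5639 0.0305 0.2399] tool x [-1.     0.011 -0.004] y [0.011 1.    0.002] F [-0.7  0.8  0.3] w 0.086
```

View pics/s1.png

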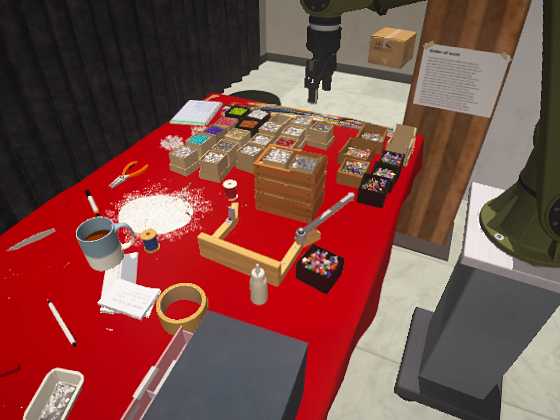

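View pics/w1.png

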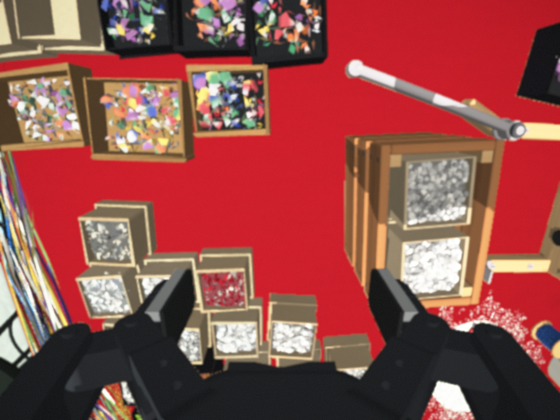

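```bash
python3 - <<'E'
from h import *
k=ctrl.get_calibration("wrist");H=np.array(k["hand_eye"]);print(H.round(3))
K=np.array([[k["fx"],0,k["cx"]],[0,k["fy"],k["cy"]],[0,0,1]]);T=np.linalg.inv(H)
im=cv2.imread("pics/w1.png")
def pj(P):
    q=T[:3,:3]@np.array(P)+T[:3,3];return cv2.projectPoints(q.reshape(1,3),np.zeros(3),np.zeros(3),K,np.array(k["D"]))[0].ravel(),q[2]
cols=[(0,255,0),(0,255,255),(255,0,255)]
for sx in(-.011,.011):
  for y,c in((.0425,cols[0]),(.057,cols[1]),(.0745,cols[2])):
    L=[pj((sx,sg*y,z))[0] for sg in (1,) for z in(-.005,-.02,-.04,-.06,-.08)]
    print(sx,y,np.round(L).astype(int).tolist())
    for p in L: cv2.circle(im,tuple(int(v) for v in p),3,c,-1)
cv2.imwrite("pics/w1b.png",im)
E
```

```text
[[ 0.001 -0.954 -0.3    0.077]
 [ 1.     0.001 -0.001 -0.001]
 [ 0.001 -0.3    0.954 -0.134]
 [ 0.     0.     0.     1.   ]]
-0.011 0.0425 [[368, 304], [377, 324], [392, 356], [412, 400], [440, 461]]
-0.011 0.057 [[397, 304], [409, 323], [428, 355], [454, 398], [490, 457]]
-0.011 0.0745 [[431, 304], [446, 322], [471, 354], [503, 396], [546, 452]]
0.011 0.0425 [[373, 265], [383, 281], [400, 308], [423, 347], [457, 403]]
0.011 0.057 [[403, 265], [416, 280], [438, 308], [468, 345], [512, 400]]
0.011 0.0745 [[438, 264], [455, 280], [483, 307], [521, 343], [574, 395]]
```

View pics/w1b.png

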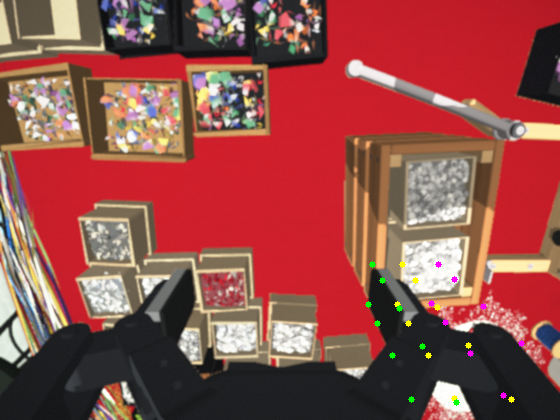

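Call:
play_rows([
  [0,-8,-7,0,0.7],
  [0,-8,-7,0,0],
  [0,0,0,45,0],
  [0,0,0,45,0],
  [0,0,0,45,0],
  [0,0,0,45,0],
  [0,0,0,35,0],
  [0,0,0,0,0],
])

```text
clock: 3.4
ee_pos: [0.5827, 0.0229, 0.0217]
eef_rot: [0.006, 0.007, 1.0, 0.001]
wrist_force: [-0.5, 0.6, 1.1]
grip_width: 0.0852
```

```bash
python3 - <<'E'
from h import *
st();cv2.imwrite("pics/s2.png",ctrl.get_image("scene")[:,:,::-1]);cv2.imwrite("pics/w2.png",ctrl.get_image("wrist")[:,:,::-1])
im=cv2.imread("pics/s2.png");cv2.imwrite("pics/s2z.png",cv2.resize(im[60:270,200:420],None,fx=2.8,fy=2.8,interpolation=cv2.INTER_CUBIC))
E
```

```text
t 3.4 pos [0.5827 0.0229 0.0217] tool x [-1.     0.014 -0.012] y [0.014 1.    0.003] F [-0.5  0.6  1.1] w 0.085
```

View pics/s2z.png

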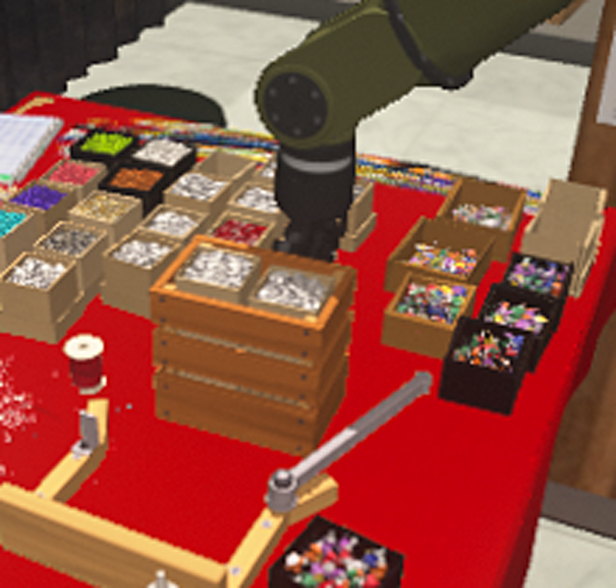

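View pics/w2.png

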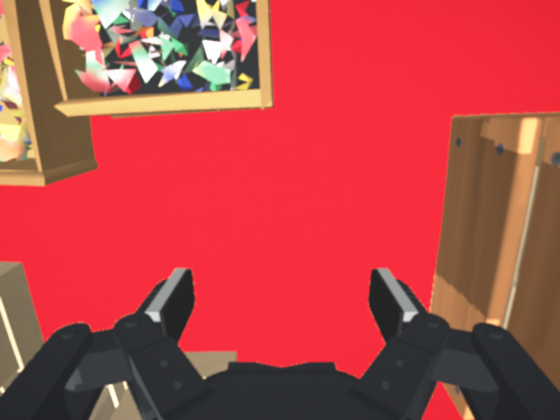

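Call:
play_rows([
  [0,0,0,10,0],
  [0,0,0,9,0],
  [0,0,0,0,0],
])

```text
clock: 3.8
ee_pos: [0.5887, 0.023, 0.0119]
eef_rot: [0.014, 0.007, 1.0, 0.001]
wrist_force: [-0.3, -0.1, 0.3]
grip_width: 0.0858
```

Call:
play_rows([
  [0,0,5,0,0],
  [0,0,5,0,0],
  [0,0,4,0,0],
  [0,0,4,0,0],
])

```text
clock: 4.2
ee_pos: [0.5901, 0.0412, 0.0141]
eef_rot: [0.016, 0.007, 1.0, 0.0]
wrist_force: [-0.3, -12.0, -0.3]
grip_width: 0.0854
```

```bash
python3 - <<'E'
from h import *
s,m=st();print(np.round(s["ft_torque"],2))
cv2.imwrite("pics/w3.png",ctrl.get_image("wrist")[:,:,::-1])
E
```

```text
t 4.2 pos [0.5901 0.0412 0.0141] tool x [-0.999  0.014 -0.031] y [0.014 1.    0.001] F [ -0.3 -12.   -0.3] w 0.085
[-1.4  -0.    0.06]
```

View pics/w3.png

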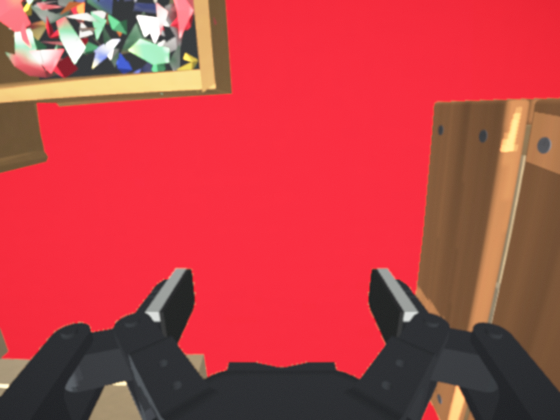

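```bash
python3 - <<'E'
from h import *
s,m=st();print(np.round(s["joint_pos"],3),np.round(s["joint_efforts"],1))
r=[-1,1]
cv2.imwrite("pics/t3.png",ctrl.get_image("top")[:,:,::-1]);a=ctrl.get_image("scene")[:,:,::-1]
cv2.imwrite("pics/s3z.png",cv2.resize(a[60:270,200:420],None,fx=2.8,fy=2.8,interpolation=cv2.INTER_CUBIC))
E
```

```text
t 4.25 pos [0.5901 0.0418 0.014 ] tool x [-0.999  0.014 -0.031] y [0.014 1.    0.001] F [ 1.4 -8.6 -1.8] w 0.085
[ 9.000e-03  6.490e-01  1.587e+00  1.000e-03  8.740e-01 -1.549e+00] [  3.9 -65.5 -27.9   1.3   0.1  -0.1]
```

View pics/t3.png

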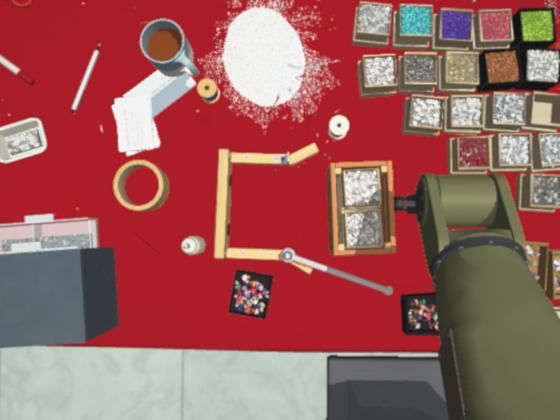

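View pics/s3z.png

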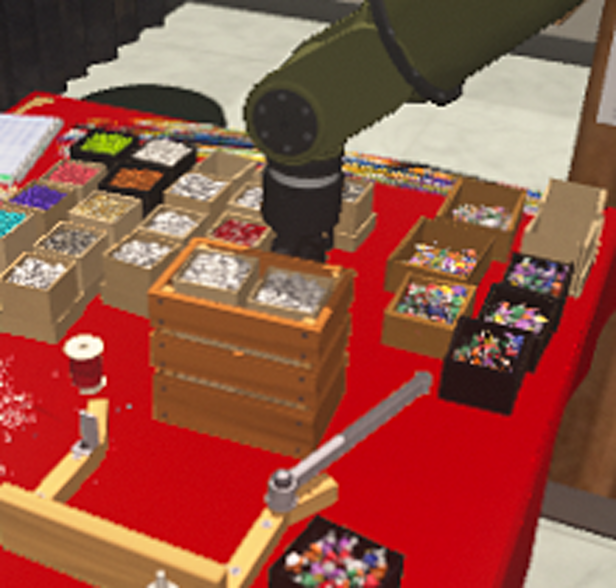

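```bash
cat >> h.py <<'E'
from scipy.optimize import least_squares
DOCK=(0.5874,0.3453,1.5475)
def zoom(name,x0,y0,w,h,f,src):
    im=cv2.imread(src);cv2.imwrite(name,cv2.resize(im[y0:y0+h,x0:x0+w],None,fx=f,fy=f,interpolation=cv2.INTER_CUBIC))
def crate(pts,x0,y0,f):
    cu=(np.array(pts)+.5)/f-.5+[x0,y0]
    cp=np.array([(.05,-.075,.138),(-.05,-.075,.138),(-.05,.075,.138),(.05,.075,.138)])
    ok=[i for i,p in enumerate(pts) if p[0]>=0]
    r=least_squares(lambda p:(proj("top",pose2(p[:2],p[2],cp))-cu)[ok].ravel(),[.58,.2,1.57]);p=r.x
    c,s=np.cos(DOCK[2]),np.sin(DOCK[2]);d=p[:2]-DOCK[:2]
    print("crate",p.round(4),"in dock",np.round([c*d[0]+s*d[1],-s*d[0]+c*d[1]],4),"yaw err deg",np.degrees(p[2]-DOCK[2]).round(2),"res",r.fun.round(1))
E
python3 -c "
from h import *
zoom('pics/t3z.png',320,150,90,115,5,'pics/t3.png')"
```

```text
(no output)
```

View pics/t3z.png

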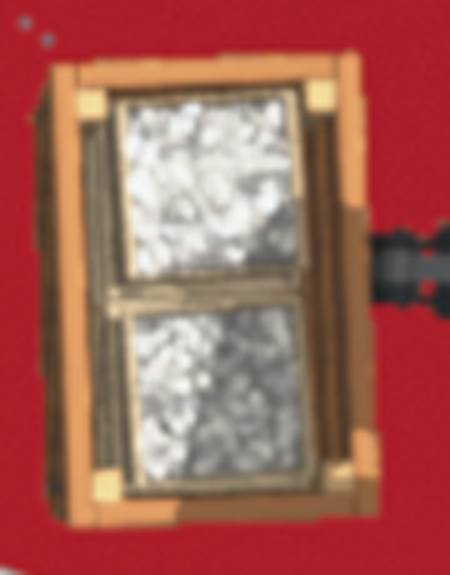

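```bash
python3 -c "
from h import *
crate([(51,65),(357,53),(376,515),(68,527)],320,150,5)"
```

```text
crate [0.5795 0.1669 1.6176] in dock [-0.1786  0.0037] yaw err deg 4.02 res [-0.3 -0.3  0.2 -0.1  0.4  0.3 -0.2  0. ]
```

Call:
play_rows([
  [0,0,-5,0,0],
  [0,8,0,0,0],
  [0,8,0,0,0],
  [0,0,6,0,0],
  [0,0,6,0,0],
  [0,0,6,0,0],
  [0,0,6,0,0],
  [0,0,6,0,0],
  [0,0,6,0,0],
])

```text
clock: 5.25
ee_pos: [0.5708, 0.0691, 0.014]
eef_rot: [0.014, 0.008, 1.0, -0.003]
wrist_force: [-0.8, -13.3, 1.0]
grip_width: 0.0852
```

```bash
python3 - <<'E'
from h import *
s,m=st();print(np.round(s["joint_pos"],3),np.round(s["ft_torque"],2))
cv2.imwrite("pics/t4.png",ctrl.get_image("top")[:,:,::-1]);a=ctrl.get_image("scene")[:,:,::-1]
zoom('pics/t4z.png',300,150,90,115,5,'pics/t4.png')
cv2.imwrite("pics/s4z.png",cv2.resize(a[60:270,200:420],None,fx=2.8,fy=2.8,interpolation=cv2.INTER_CUBIC))
E
```

```text
t 5.25 pos [0.5708 0.0691 0.014 ] tool x [-0.999  0.015 -0.028] y [ 0.015  1.    -0.006] F [ -0.8 -13.3   1. ] w 0.085
[ 0.06   0.622  1.635 -0.011  0.857 -1.488] [-1.36  0.1   0.01]
```

View pics/t4z.png

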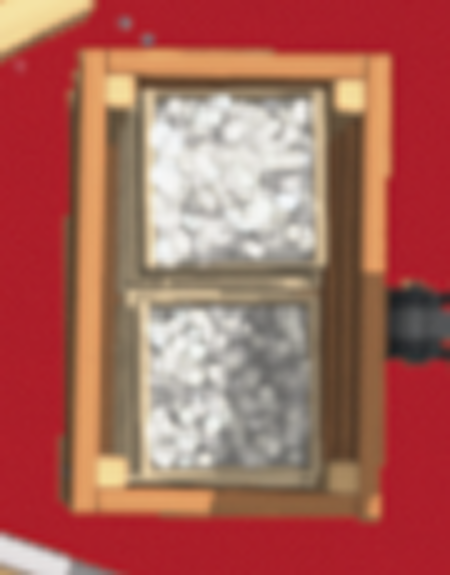

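View pics/s4z.png

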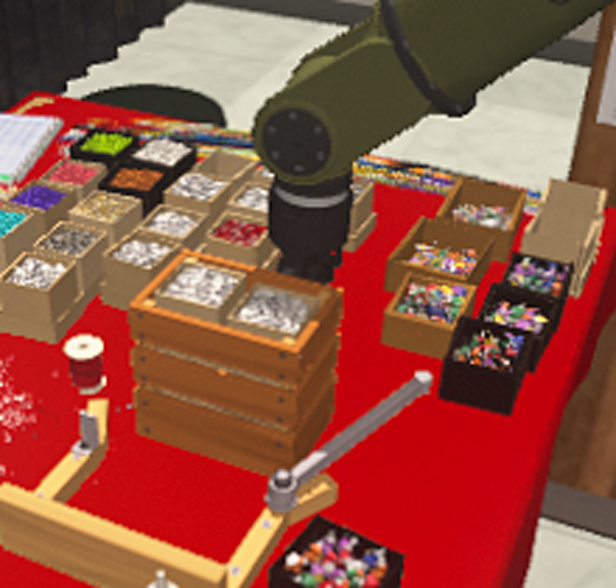

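```bash
python3 -c "
from h import *
crate([(82,51),(390,57),(381,520),(72,512)],300,150,5)"
```

```text
crate [0.5808 0.1932 1.5584] in dock [-0.1522  0.003 ] yaw err deg 0.62 res [-0.1 -0.3  0.1 -0.1  0.2  0.1 -0.2  0.2]
```

Call:
play_rows([
  [0,0,-4,0,0],
  [0,-10,0,0,0],
  [0,0,6,0,0],
  [0,0,6,0,0],
  [0,0,6,0,0],
  [0,-0.3,6,0,0],
  [0,-0.3,6,0,0],
  [0,-0.3,6,0,0],
  [0,-0.3,6,0,0],
  [0,-0.3,6,0,0],
])

```text
clock: 6.35
ee_pos: [0.5864, 0.1079, 0.0156]
eef_rot: [0.015, 0.01, 1.0, -0.008]
wrist_force: [-1.7, -15.2, 3.4]
grip_width: 0.0855
```

```bash
python3 - <<'E'
from h import *
s,m=st();print(np.round(s["ft_torque"],2))
cv2.imwrite("pics/t5.png",ctrl.get_image("top")[:,:,::-1]);a=ctrl.get_image("scene")[:,:,::-1]
zoom('pics/t5z.png',280,145,100,118,5,'pics/t5.png')
E
```

```text
t 6.35 pos [0.5864 0.1079 0.0156] tool x [-0.999  0.019 -0.03 ] y [ 0.02   1.    -0.016] F [ -1.7 -15.2   3.4] w 0.085
[-1.39  0.22  0.21]
```

View pics/t5z.png

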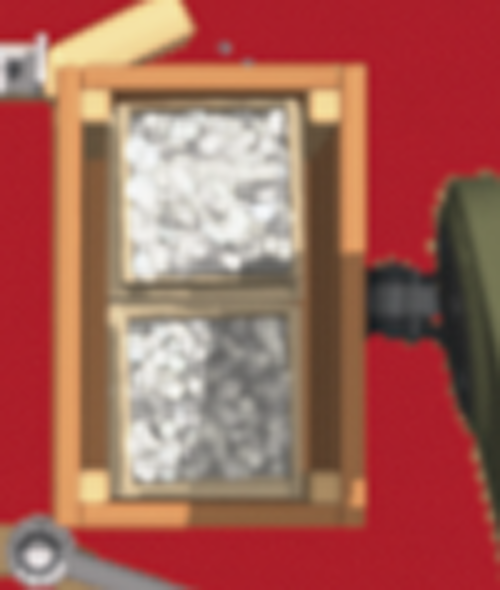

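```bash
python3 -c "
from h import *
crate([(56,66),(366,65),(364,526),(53,525)],280,145,5)"
```

```text
crate [0.5851 0.2325 1.5771] in dock [-0.1128 -0.0003] yaw err deg 1.7 res [ 0.1 -0.5 -0.3 -0.1  0.1  0.4  0.1  0.2]
```

Call:
play_rows([
  [0,0,-4,0,0],
  [0,6,0,0,0],
  [0,0,6,0,0],
  [0,0,6,0,0],
  [0,-0.2,6,0,0],
  [0,-0.2,6,0,0],
  [0,-0.2,6,0,0],
  [0,-0.2,6,0,0],
  [0,-0.2,6,0,0],
  [0,-0.2,6,0,0],
])

```text
clock: 7.45
ee_pos: [0.582, 0.1466, 0.016]
eef_rot: [0.014, 0.012, 1.0, -0.014]
wrist_force: [-1.9, -16.3, 4.9]
grip_width: 0.0849
```

```bash
python3 - <<'E'
from h import *
s,m=st();print(np.round(s["ft_torque"],2))
cv2.imwrite("pics/t6.png",ctrl.get_image("top")[:,:,::-1]);a=ctrl.get_image("scene")[:,:,::-1]
zoom('pics/t6z.png',250,145,110,118,5,'pics/t6.png')
cv2.imwrite("pics/s6z.png",cv2.resize(a[60:270,200:420],None,fx=2.8,fy=2.8,interpolation=cv2.INTER_CUBIC))
E
```

```text
t 7.45 pos [0.582  0.1466 0.016 ] tool x [-0.999  0.023 -0.028] y [ 0.024  0.999 -0.027] F [ -1.9 -16.3   4.9] w 0.085
[-1.31  0.14  0.09]
```

View pics/t6z.png

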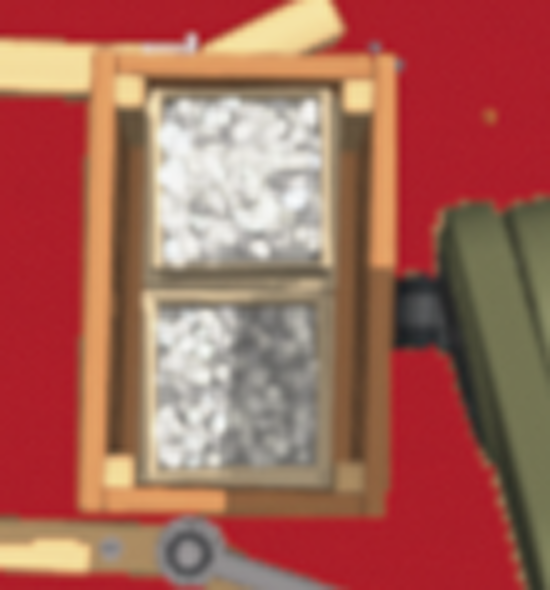

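View pics/s6z.png

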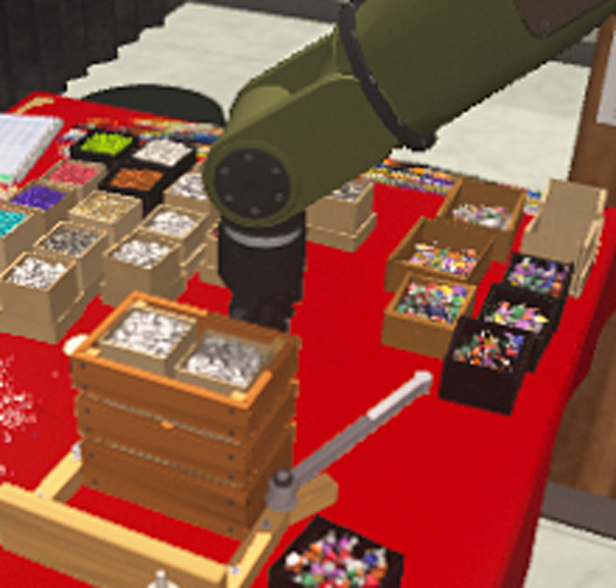

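```bash
python3 -c "
from h import *
crate([(92,51),(397,57),(384,515),(79,511)],250,145,5)"
```

```text
crate [0.5885 0.2719 1.5576] in dock [-0.0733 -0.0028] yaw err deg 0.58 res [-0.4 -0.4  0.1 -0.3  0.7  0.8 -0.4 -0.1]
```

Call:
play_rows([
  [0,0,6,0,0],
  [0,0,6,0,0],
  [0,0,6,0,0],
  [0,0,6,0,0],
  [0,0,6,0,0],
  [0,0,6,0,0],
  [0,0,6,0,0],
  [0,0,6,0,0],
])

```text
clock: 8.35
ee_pos: [0.5835, 0.1873, 0.0162]
eef_rot: [0.013, 0.015, 1.0, -0.02]
wrist_force: [-3.1, -17.1, 6.8]
grip_width: 0.0851
```

```bash
python3 - <<'E'
from h import *
s,m=st();print(np.round(s["ft_torque"],2))
cv2.imwrite("pics/t7.png",ctrl.get_image("top")[:,:,::-1]);a=ctrl.get_image("scene")[:,:,::-1]
zoom('pics/t7z.png',210,145,120,118,5,'pics/t7.png')
cv2.imwrite("pics/s7z.png",cv2.resize(a[60:300,200:420],None,fx=2.5,fy=2.5,interpolation=cv2.INTER_CUBIC))
E
```

```text
t 8.35 pos [0.5835 0.1873 0.0162] tool x [-0.999  0.03  -0.026] y [ 0.031  0.999 -0.039] F [ -3.1 -17.1   6.8] w 0.085
[-1.52  0.21  0.03]
```

View pics/t7z.png

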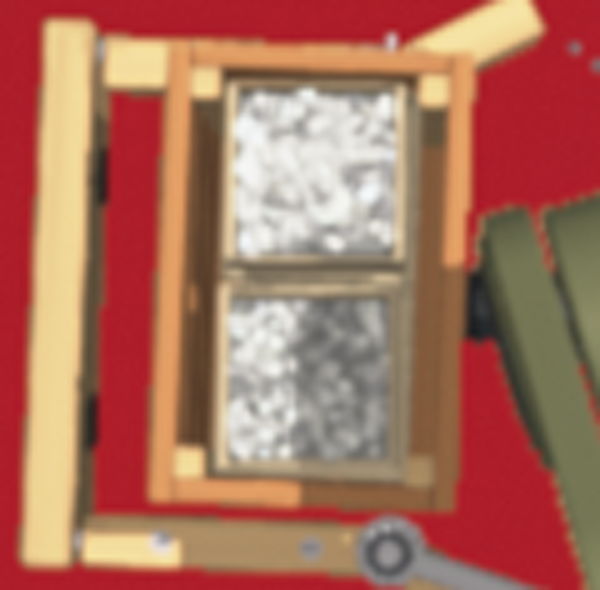

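View pics/s7z.png

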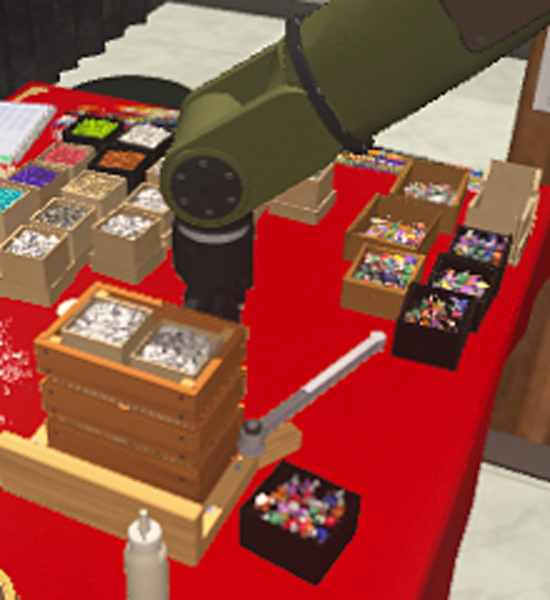

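Call:
play_rows([
  [0,0,6,0,0],
  [0,0,6,0,0],
  [0,0,6,0,0],
  [0,0,6,0,0],
  [0,0,6,0,0],
])

```text
clock: 8.95
ee_pos: [0.5845, 0.2121, 0.016]
eef_rot: [0.012, 0.018, 0.999, -0.024]
wrist_force: [1.1, -13.7, 1.3]
grip_width: 0.0852
```

```bash
python3 - <<'E'
from h import *
s,m=st();print(np.round(s["ft_torque"],2))
cv2.imwrite("pics/t8.png",ctrl.get_image("top")[:,:,::-1])
zoom('pics/t8z.png',210,145,120,118,5,'pics/t8.png')
E
```

```text
t 8.95 pos [0.5845 0.2121 0.016 ] tool x [-0.999  0.035 -0.025] y [ 0.036  0.998 -0.048] F [  1.1 -13.7   1.3] w 0.085
[-1.36  0.01 -0.09]
```

View pics/t8z.png

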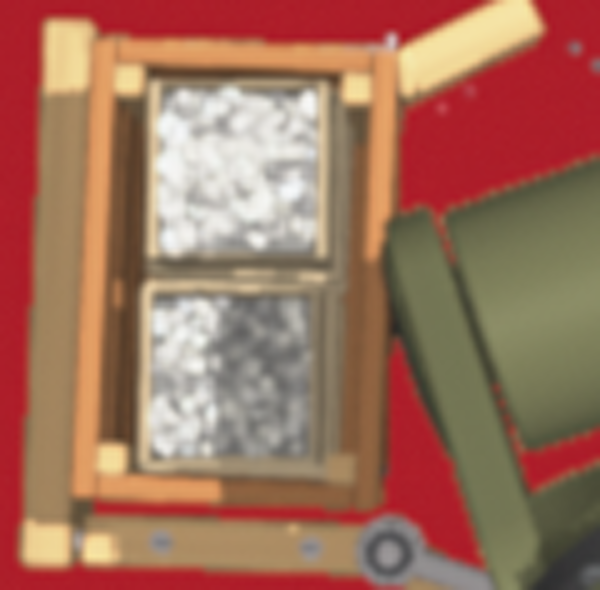

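```bash
python3 -c "
from h import *
crate([(96,38),(398,45),(381,508),(74,497)],210,145,5)"
```

```text
crate [0.5915 0.337  1.5462] in dock [-0.0082 -0.0043] yaw err deg -0.07 res [-0.6 -0.4  0.3  0.3  0.3  0.1 -0.1 -0. ]
```

Call:
play_rows([
  [0,0,4,0,0],
  [0,0,4,0,0],
])

```text
clock: 9.2
ee_pos: [0.5849, 0.2183, 0.0162]
eef_rot: [0.012, 0.019, 0.999, -0.026]
wrist_force: [-1.1, -38.7, 10.0]
grip_width: 0.0856
```

Call:
play_rows([
  [0,0,-3,0,0],
  [0,0,-10,0,0],
  [0,0,-20,0,0],
])

```text
clock: 9.5
ee_pos: [0.5828, 0.1865, 0.0178]
eef_rot: [0.012, 0.018, 0.999, -0.026]
wrist_force: [-0.4, 0.2, 0.3]
grip_width: 0.0851
```

```bash
python3 - <<'E'
from h import *
s,m=st();print(np.round(s["joint_pos"],3))
cv2.imwrite("pics/t9.png",ctrl.get_image("top")[:,:,::-1])
zoom('pics/t9z.png',210,145,120,118,5,'pics/t9.png')
for c in("top","scene"):
  print([(np.round(d["position"],4),d["p"]) for d in ctrl.tip_of("crate",c)[:1]], [(np.round(d["position"],4),d["p"]) for d in ctrl.tip_of("dock",c)[:1]])
E
```

```text
t 9.5 pos [0.5828 0.1865 0.0178] tool x [-0.999  0.035 -0.024] y [ 0.036  0.998 -0.052] F [-0.4  0.2  0.3] w 0.085
[ 0.272  0.69   1.503 -0.07   0.942 -1.223]
[(array([0.5939, 0.3458, 0.0009]), 0.7)] []
[(array([0.5907, 0.3144, 0.0015]), 0.86)] [(array([0.5868, 0.3455, 0.0024]), 0.72)]
```

View pics/t9z.png

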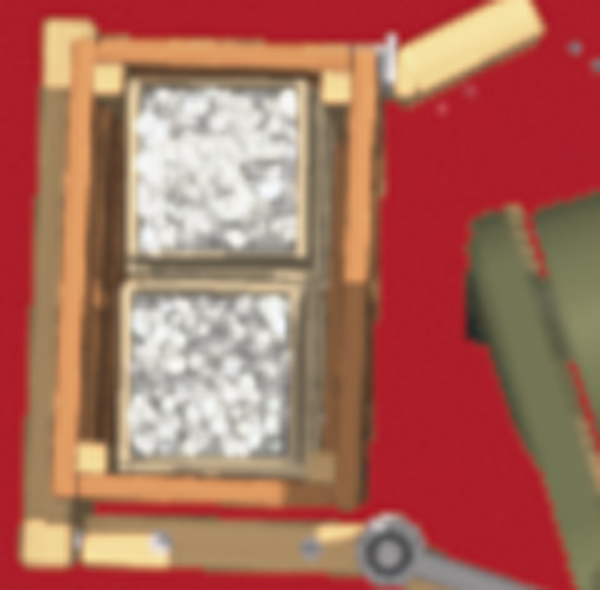

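```bash
python3 -c "
from h import *
crate([(75,38),(380,46),(360,507),(54,497)],210,145,5)"
```

```text
crate [0.5915 0.3435 1.5449] in dock [-0.0017 -0.0041] yaw err deg -0.15 res [-0.3 -0.4 -0.   0.1  0.4  0.3 -0.1 -0.1]
```

Call:
play_rows([
  [0,0,-2,-40,-0.7],
  [0,0,-5,-45,0],
  [0,0,-5,-25,0],
  [0,45,-5,0,0],
  [0,45,-5,0,0],
  [0,45,-5,0,0],
  [0,45,-5,0,0],
  [0,0,0,0,0],
])

```text
clock: 10.55
ee_pos: [0.3927, 0.1676, 0.1282]
eef_rot: [0.012, 0.01, 1.0, -0.025]
wrist_force: [0.2, 0.8, -0.1]
grip_width: 0.0853
```

```bash
python3 - <<'E'
from h import *
s,m=st()
cv2.imwrite("pics/t10.png",ctrl.get_image("top")[:,:,::-1]);cv2.imwrite("pics/w10.png",ctrl.get_image("wrist")[:,:,::-1])
h=np.array([.4985,.2883]);ex=np.array([np.cos(DOCK[2]),np.sin(DOCK[2])]);ey=np.array([-ex[1],ex[0]])
print("hinge by dock",np.array(DOCK[:2])-.059*ex+.088*ey)
for a in np.arange(1.5,-.01,-.1):
    r=.08+(.182-.08)*(1.5-a)/1.5
    u=-np.sin(a)*ex-np.cos(a)*ey;n=-np.cos(a)*ex+np.sin(a)*ey
    c=h+r*u+.005*n; t=c-np.array([.011+.0*a,.057]) if a>.2 else c-.057*ex
    print(round(a,2),round(r,3),t.round(4))
E
```

```text
t 10.55 pos [0.3927 0.1676 0.1282] tool x [-1.     0.019 -0.024] y [ 0.02   0.999 -0.05 ] F [ 0.2  0.8 -0.1] w 0.085
hinge by dock [0.49804952 0.2883659 ]
1.5 0.08 [0.4863 0.1512]
1.4 0.087 [0.4953 0.1447]
1.3 0.094 [0.5056 0.1393]
1.2 0.1 [0.517  0.1352]
1.1 0.107 [0.5294 0.1325]
1.0 0.114 [0.5426 0.1314]
0.9 0.121 [0.5564 0.1319]
0.8 0.128 [0.5706 0.1343]
0.7 0.134 [0.5849 0.1386]
0.6 0.141 [0.5992 0.1448]
0.5 0.148 [0.6132 0.153 ]
0.4 0.155 [0.6266 0.1632]
0.3 0.162 [0.6391 0.1752]
0.2 0.168 [0.6603 0.1891]
0.1 0.175 [0.6704 0.2048]
-0.0 0.182 [0.679  0.2221]
```

View pics/w10.png

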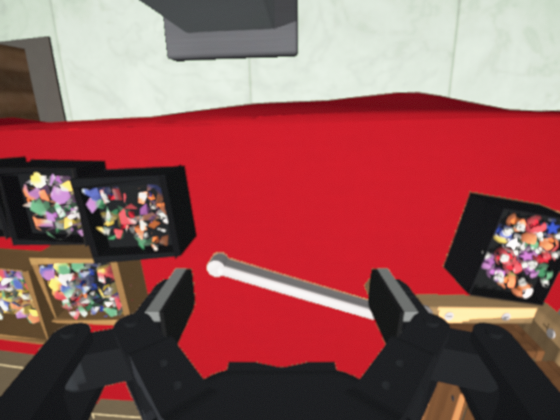

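View pics/t10.png

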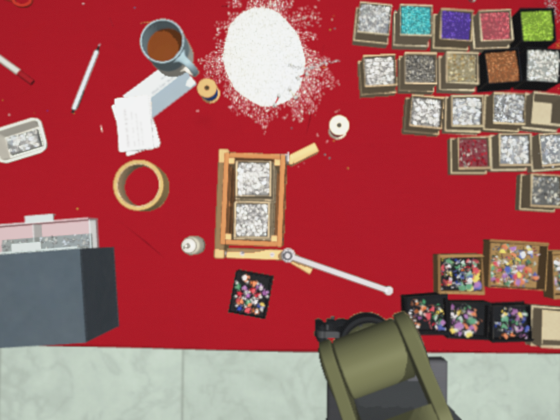

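Call:
play_rows([
  [0,0,0,45,0],
  [0,0,0,45,0],
  [0,0,0,9,0],
  [0,0,0,0,0],
])

```text
clock: 11.05
ee_pos: [0.4059, 0.1658, 0.0302]
eef_rot: [0.018, 0.01, 1.0, -0.023]
wrist_force: [-0.4, 0.3, -0.4]
grip_width: 0.0855
```

```bash
python3 - <<'E'
from h import *
s,m=st()
cv2.imwrite("pics/w11.png",ctrl.get_image("wrist")[:,:,::-1])
E
```

```text
t 11.05 pos [0.4059 0.1658 0.0302] tool x [-0.999  0.019 -0.036] y [ 0.021  0.999 -0.046] F [-0.4  0.3 -0.4] w 0.086
```

View pics/w11.png

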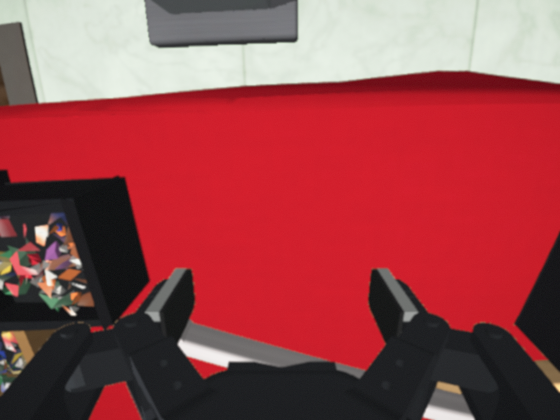

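Call:
play_rows([
  [0,-16,-3,1,0],
  [0,-16,-3,1,0],
  [0,-16,-3,0.7,0],
  [0,-16,-3,0.7,0],
  [0,-16,-3,0.7,0],
])

```text
clock: 11.6
ee_pos: [0.4924, 0.151, 0.0404]
eef_rot: [0.023, 0.009, 0.999, -0.022]
wrist_force: [0.0, 0.5, 0.8]
grip_width: 0.0851
```

```bash
python3 - <<'E'
from h import *
s,m=st()
cv2.imwrite("pics/w12.png",ctrl.get_image("wrist")[:,:,::-1])
E
```

```text
t 11.6 pos [0.4924 0.151  0.0404] tool x [-0.999  0.017 -0.046] y [ 0.019  0.999 -0.043] F [0.  0.5 0.8] w 0.085
```

View pics/w12.png

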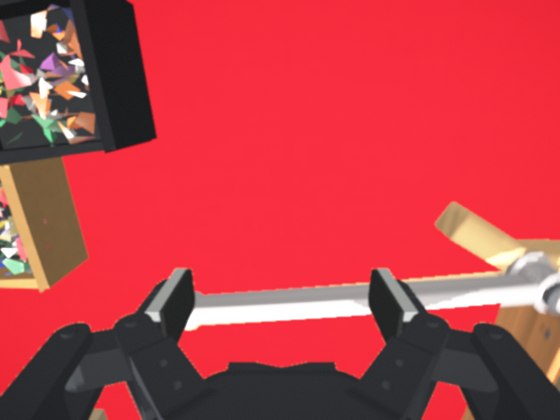

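Call:
play_rows([
  [0,20,0,0,0],
  [0,5,0,6,0],
  [0,0,0,6,0],
  [0,0,0,0,0],
])

```text
clock: 12.05
ee_pos: [0.4733, 0.1515, 0.0323]
eef_rot: [0.028, 0.01, 0.999, -0.02]
wrist_force: [0.6, 0.2, 0.3]
grip_width: 0.0853
```

```bash
python3 - <<'E'
from h import *
s,m=st()
cv2.imwrite("pics/w13.png",ctrl.get_image("wrist")[:,:,::-1])
cv2.imwrite("pics/t13.png",ctrl.get_image("top")[:,:,::-1])
E
```

```text
t 12.05 pos [0.4733 0.1515 0.0323] tool x [-0.998  0.019 -0.056] y [ 0.021  0.999 -0.04 ] F [0.6 0.2 0.3] w 0.085
```

View pics/w13.png

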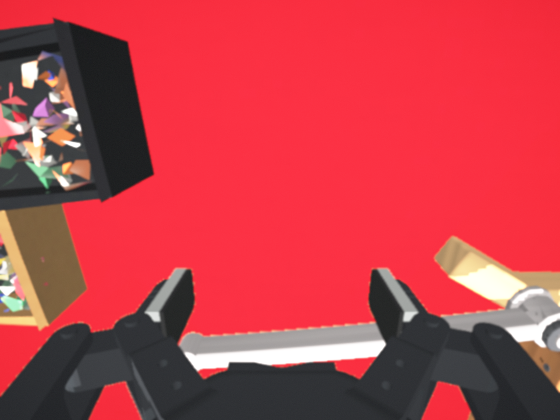

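View pics/t13.png

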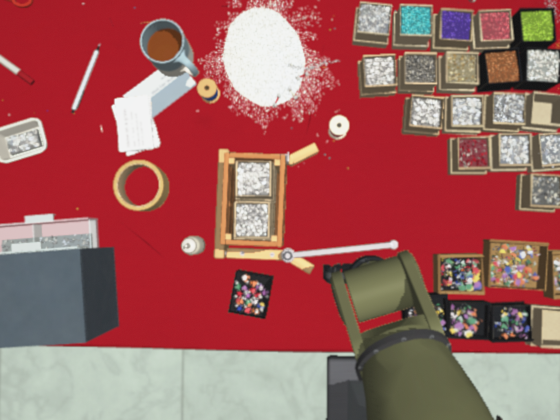

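Call:
play_rows([
  [0,-11,-3,1.5,0],
  [0,-11,-3,1.5,0],
  [0,-10,-5,1.5,0],
  [0,-11,-4,1.5,0],
  [0,-12,-3,1.5,0],
])

```text
clock: 12.65
ee_pos: [0.5331, 0.1307, 0.0288]
eef_rot: [0.028, 0.01, 0.999, -0.02]
wrist_force: [-1.0, 0.2, -0.8]
grip_width: 0.0857
```

```bash
python3 - <<'E'
from h import *
s,m=st()
cv2.imwrite("pics/t14.png",ctrl.get_image("top")[:,:,::-1])
cv2.imwrite("pics/w14.png",ctrl.get_image("wrist")[:,:,::-1])
E
```

```text
t 12.65 pos [0.5331 0.1307 0.0288] tool x [-0.998  0.018 -0.056] y [ 0.02   0.999 -0.04 ] F [-1.   0.2 -0.8] w 0.086
```

View pics/w14.png

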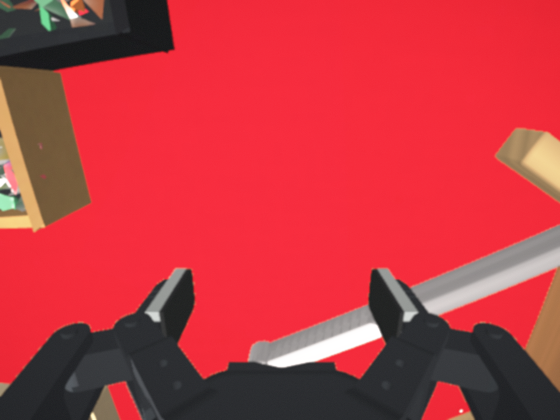

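View pics/t14.png

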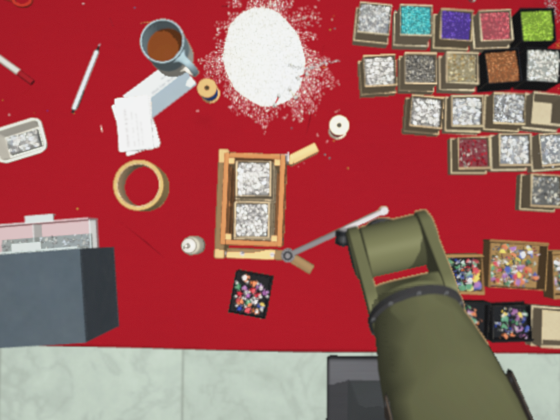

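Call:
play_rows([
  [0,-10,1,0.5,0],
  [0,-13.5,0.5,0.5,0],
  [0,-14,2.5,0.5,0],
  [0,-14,4.5,0.5,0],
  [0,-14,6,0.5,0],
  [0,-14,8,0.4,0],
  [0,-13.5,10,0.4,0],
])

```text
clock: 13.45
ee_pos: [0.6283, 0.1599, 0.0277]
eef_rot: [0.026, 0.011, 0.999, -0.021]
wrist_force: [-0.7, 0.1, -0.1]
grip_width: 0.0856
```

```bash
python3 - <<'E'
from h import *
s,m=st()
cv2.imwrite("pics/t15.png",ctrl.get_image("top")[:,:,::-1])
cv2.imwrite("pics/w15.png",ctrl.get_image("wrist")[:,:,::-1])
E
```

```text
t 13.45 pos [0.6283 0.1599 0.0277] tool x [-0.998  0.021 -0.052] y [ 0.023  0.999 -0.041] F [-0.7  0.1 -0.1] w 0.086
```

View pics/w15.png

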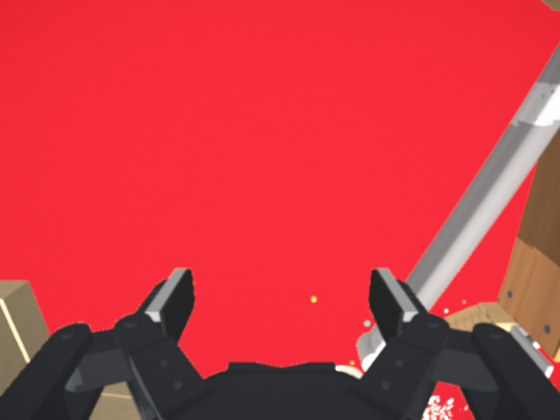

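View pics/t15.png

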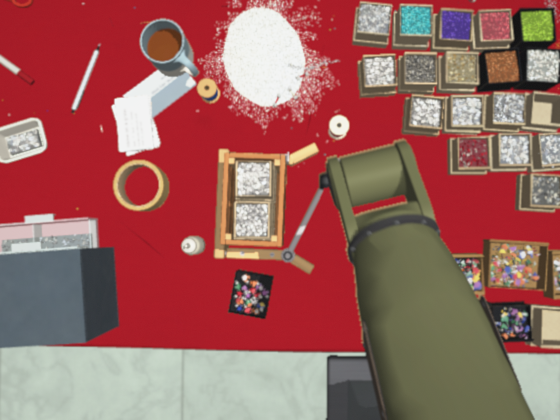

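Call:
play_rows([
  [0,-12,14.5,0.1,0],
  [0,-13,13,0.1,0],
  [0,-13,13,0.1,0],
  [0,-13,8,0.3,0],
  [0,0,0,0,0],
])

```text
clock: 14.05
ee_pos: [0.6787, 0.2071, 0.0262]
eef_rot: [0.024, 0.011, 0.999, -0.021]
wrist_force: [-1.1, -0.3, -0.3]
grip_width: 0.0854
```

```bash
python3 - <<'E'
from h import *
s,m=st()
cv2.imwrite("pics/w16.png",ctrl.get_image("wrist")[:,:,::-1])
cv2.imwrite("pics/s16.png",ctrl.get_image("scene")[:,:,::-1])
zoom('pics/s16z.png',180,120,200,180,3.3,'pics/s16.png')
E
```

```text
t 14.05 pos [0.6787 0.2071 0.0262] tool x [-0.999  0.021 -0.048] y [ 0.023  0.999 -0.042] F [-1.1 -0.3 -0.3] w 0.085
```

View pics/w16.png

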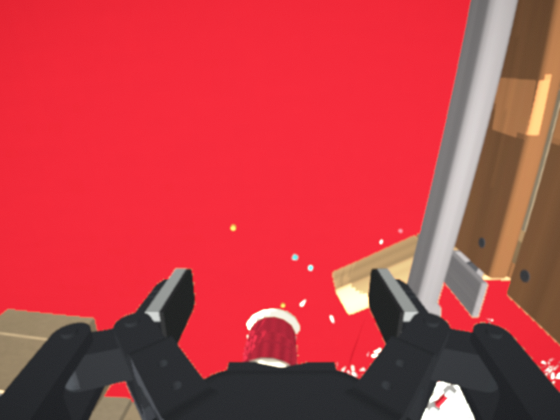

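View pics/s16z.png

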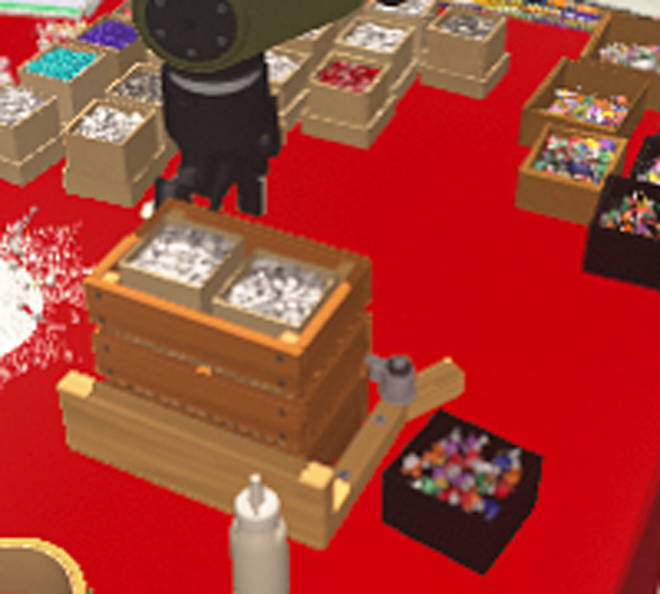

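Call:
play_rows([
  [0,-2,5,0,0],
  [0,-2,5,0,0],
  [0,0,3,0,0],
])

```text
clock: 14.45
ee_pos: [0.6811, 0.2183, 0.0259]
eef_rot: [0.023, 0.012, 0.999, -0.022]
wrist_force: [0.3, -0.9, -0.4]
grip_width: 0.0856
```

```bash
python3 - <<'E'
from h import *
s,m=st()
cv2.imwrite("pics/w17.png",ctrl.get_image("wrist")[:,:,::-1])
E
```

```text
t 14.45 pos [0.6811 0.2183 0.0259] tool x [-0.999  0.023 -0.046] y [ 0.025  0.999 -0.043] F [ 0.3 -0.9 -0.4] w 0.086
```

View pics/w17.png

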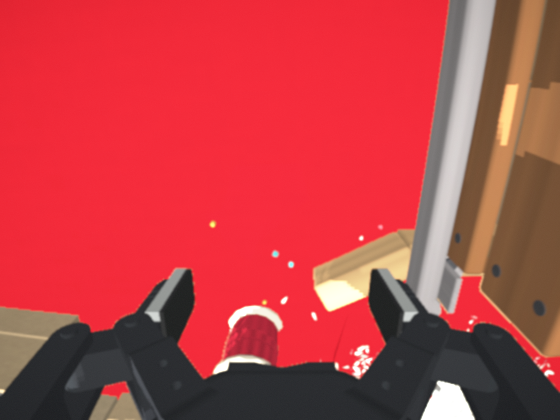

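Almost against the keeper now. I'll push until the force rises.

Call:
play_rows([
  [0,-1,3,0,0],
  [0,0,3,0,0],
])

```text
clock: 14.7
ee_pos: [0.6814, 0.2203, 0.0257]
eef_rot: [0.021, 0.012, 0.999, -0.026]
wrist_force: [-10.2, -28.0, 11.5]
grip_width: 0.0857
```

Call:
play_rows([
  [0,0,3,0,0],
  [0,0,3,0,0],
])

```text
clock: 14.9
ee_pos: [0.6812, 0.2199, 0.0263]
eef_rot: [0.018, 0.013, 0.999, -0.03]
wrist_force: [-10.4, -21.6, 10.0]
grip_width: 0.0854
```

```bash
python3 - <<'E'
from h import *
s,m=st()
cv2.imwrite("pics/w18.png",ctrl.get_image("wrist")[:,:,::-1])
E
```

```text
t 14.9 pos [0.6812 0.2199 0.0263] tool x [-0.999  0.026 -0.037] y [ 0.028  0.998 -0.059] F [-10.4 -21.6  10. ] w 0.085
```

View pics/w18.png

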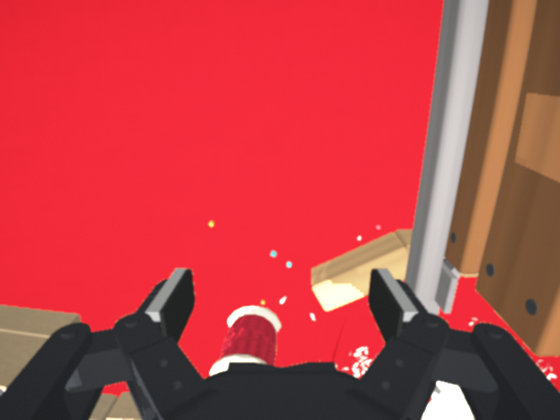

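Call:
play_rows([
  [0,0,-4,0,0],
  [0,0,-12,0,0],
  [0,4,-20,0,0],
  [0,0,0,-30,0],
  [0,10,-10,-45,0],
  [0,30,-30,-30,0],
  [0,30,-30,-20,0],
  [0,30,-30,0,0],
  [0,30,-30,0,0],
  [0,0,0,0,0],
])

```text
clock: 15.95
ee_pos: [0.5327, 0.0574, 0.1588]
eef_rot: [0.019, 0.013, 0.999, -0.03]
wrist_force: [-0.6, -0.2, -0.2]
grip_width: 0.0855
```

```bash
python3 - <<'E'
from h import *
s,m=st()
cv2.imwrite("pics/t19.png",ctrl.get_image("top")[:,:,::-1])
zoom('pics/t19z.png',210,110,150,160,3.7,'pics/t19.png')
for c in("top",):
  for l in("crate","bar_hinge","bar_tip","spool","glue_bottle","charm_box"): print(l,[(np.round(d["position"],4),round(d["p"],2)) for d in ctrl.tip_of(l,c)[:1]])
E
```

```text
t 15.95 pos [0.5327 0.0574 0.1588] tool x [-0.999  0.025 -0.038] y [ 0.028  0.998 -0.06 ] F [-0.6 -0.2 -0.2] w 0.086
crate [(array([0.5924, 0.3445, 0.0017]), 0.72)]
bar_hinge [(array([0.4976, 0.2873, 0.033 ]), 0.72)]
bar_tip [(array([0.6897, 0.2847, 0.0351]), 0.58)]
spool [(array([0.7328, 0.1965, 0.0074]), 0.84)]
glue_bottle [(array([0.5124, 0.4594, 0.0014]), 0.55)]
charm_box [(array([0.425 , 0.3542, 0.0069]), 0.56)]
```

View pics/t19z.png

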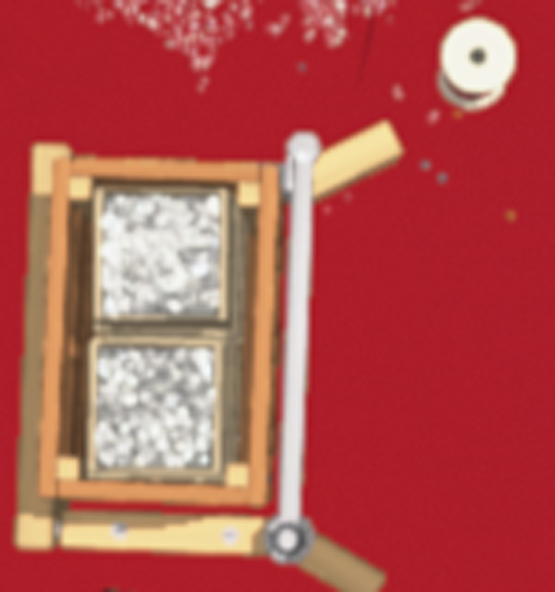

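```bash
python3 - <<'E'
from h import *
g=lambda p:(np.array([p])+.5)/3.7-.5+[210,110]
h=back("top",g((288,541)),.051)[0];t=back("top",g((303,146)),.044)[0]
d=(t-h)[:2];ex=np.array([np.cos(DOCK[2]),np.sin(DOCK[2])]);ey=np.array([-ex[1],ex[0]])
print(h.round(4),t.round(4),np.linalg.norm(d),"a",np.arctan2(-d@ex,-d@ey))
# bar mid-line check from edges
for a,b in [((291,400),(300,215)),]:
    pass
P=[(288,430),(292.5,330),(297,250),(300,190)]
q=back("top",np.vstack([g(p) for p in P]),.044)[:,:2]
print("poly a",[round(float(np.arctan2(-(x-np.array(h[:2]))@ex,-(x-np.array(h[:2]))@ey)),3) for x in q])
crate([(66,159),(280,165),(266,504),(43,494)],210,110,3.7)
im=cv2.imread("pics/t19.png");cv2.imwrite("pics/t19y.png",cv2.resize(im[140:190,270:320],None,fx=11,fy=11,interpolation=cv2.INTER_CUBIC))
cv2.imwrite("pics/s19.png",ctrl.get_image("scene")[:,:,::-1]);zoom('pics/s19z.png',180,120,200,180,3.3,'pics/s19.png')
E
```

```text
[0.4972 0.2881 0.051 ] [0.6886 0.2834 0.044 ] 0.19143816459872623 a 0.0016538479236060074
poly a [-0.038, -0.016, -0.006, -0.002]
crate [0.5916 0.3422 1.5354] in dock [-0.003  -0.0042] yaw err deg -0.69 res [-1.9 -1.1  1.5 -0.   0.9  0.7 -0.6  0.4]
```

View pics/t19y.png

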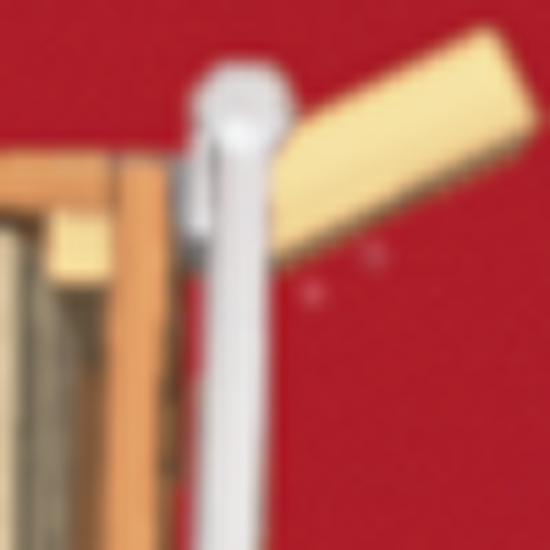

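View pics/s19z.png

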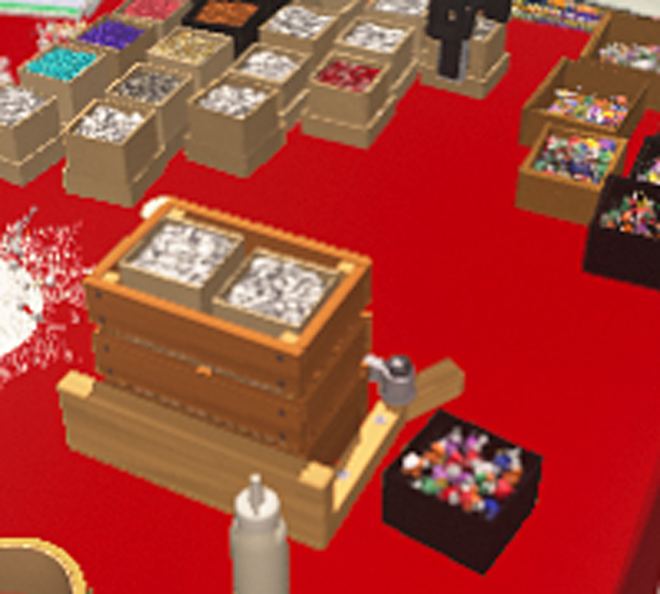

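```bash
python3 -c "
from bench import ctrl
print(ctrl.sign_off())"
```

```text
the job is handed in; nothing more can be done
None
```

The crate is parked in the dock with the bar shut behind it, and I handed the job in at about 16 s. No verdict was reported.

**What I did:** I pushed the crate low, with the back of the open gripper's leading finger and its knuckle, between the rails. I stopped when the push force jumped to about 39 N, which I took as the buffers. The contact was probably a little above the 50 mm foot slat, because the gripper's knuckle sticks out further than the finger. The crate slid and showed no tipping in the pictures. I then swept the bar shut with the fingertip and backed the arm clear.

**Last checks:**

| Item | Top picture, after backing off |
|---|---|
| Crate along the dock | about 2–3 mm short of home by my fit; the network put it about 1 mm short |
| Crate sideways | about 4 mm off centre, towards the −y rail |
| Crate rotation | within 1° of square |
| Bar | about 0.00 rad, against its keeper |
| Bottle, spool, charm box | upright; bottle and spool within 4 mm of the start, charm box within 3–5 mm (about the network's own error) |
| Arm | contact force near zero |

**Disagreements:** the scene camera's network, just after the crate went home, gave a crate position about 31 mm short along the dock. I discounted it because the top picture and the bar reaching its keeper both contradict it. The last crate fit was also rougher than the earlier ones, off by up to 1.9 pixels. I did not measure the crate's tilt at the end; it only looked upright in the pictures.

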